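# Set up the folding drip rack and stand the washed discs in it

### The arm

A 7-joint arm with a two-finger parallel gripper is mounted at the origin on a cart in front of the work surface, level with it; the furniture and walls round the work are solid. World frame = base frame: x ahead of the robot, y to its left, z up, the work surface at z = 0. Lengths are in m, angles in degrees, forces in N, time in s.
With the tool pointing down it reaches from about 0.4 to 0.875 m from the base axis. Payload 6.5 kg.
Tool frame: the origin (TCP) lies midway between the tips of the shut fingers; the grasp point (between the pads) lies 19 mm behind it (bot.grip_depth is the distance from the TCP to the grasp point, in m); z points along the fingers, y is the direction in which the jaws open and shut (so a half turn about z gives the same grasp; the last joint's range is limited). The gripper opens to 85 mm and grips with 20 to 120 N. Pads are 22 mm wide; open, the fingers measure 114 mm over their backs; the gripper's body (76 mm by 85 mm) begins 54 mm behind the grasp point. The pads swing forward as they close: fully open they stand 13 mm farther back than shut.
Start: joints at [59.519, 30.733, -0.252, 88.115, 0.149, 61.152, -4.079], TCP at [0.292, -0.581, 0.231] pointing down, gripper open.
Joint ranges: [-154.64, 154.64], [-21.42, 123.67], [-72.66, 72.17], [13.99, 137.28], [-74.86, 254.86], [10.95, 109.41], [-158.01, 158.01]. Speed limits (degrees/s): [136.94, 136.94, 180, 180, 180, 180, 180].

### API

Orientations are given as a 3x3 rotation matrix whose columns are the frame's x, y, z axes.
In Python, from rig import bot gives the robot as it stands. The module is installed in compiled form; this text tells all that it offers.
- The arm moves only by the tool carry_out, never from a script. Its argument "rows" is a list that holds one entry, the list of rows, each a list of 4 numbers: the shift along the tool's x, y, z in cm, then the turn about the tool's z in rad. A call has 1 to 8 rows; each row is the pose to reach, as a shift and turn from the pose measured when the call began, along the tool's axes at that moment; what a row does not reach only later rows make up. A row lasts 1/8 s, in which the tool goes at most 62.5 mm and 10.7 degrees, less where a joint would pass 70% of its speed; a pose out of reach is approached as far as the arm can. A call with a gripper value outside its range is refused whole. "fingers" is the finger opening in cm, from 0 to 8.54, set as the call begins (left out, the last holds). The fingers move at their own pace and stop on an object; "grip_force" is the grip in N (left out, the last holds). Time passes only in rows, so rows that repeat a pose let the fingers close. It gives the time, the measured TCP pose, the force and the opening at its end, in the units of the state.
- bot.get_obs(): the state, without advancing time (a new reading comes with each control period).
- bot.read_camera(name): name is "scene" or "top" or "wrist"; returns a dict with "image" (480x640x3 uint8, red, green, blue), "K" (3x3 intrinsics, pixels), "cam_to_world" (4x4, takes a point from camera to world coordinates). Camera axes: x right, y down, z forward; pixel columns grow to the right and rows downward; lengths in m; the calibration is good to about 2 mm. The wrist camera is an equidistant fisheye: a pixel r from the principal point sees the ray r / f radians off the axis. A picture is of the moment at which its call begins. There is no depth.
- bot.finish_job(): hands the job in, once; it reports no verdict.
The state is a dict: "time": time; "q": joint angles; "dq": joint speeds; "effort": joint torques, N m; "ee_pos": TCP position; "ee_rot": TCP orientation; "force": force on the tool from outside, world axes, zero at the start; "wrist_torque": the same for the moment, N m; "gripper_width": opening from 0.0 (shut) to 1.0 (fully open).
Only numpy, scipy, OpenCV 4.12 (cv2) and the standard library are available. Lean on these libraries where they do the work, as an engineer would, in place of code of your own. Each camera call takes 0.05 s, during which the arm holds its last target.

### The job

Set up the folding drip rack in the left drawer: first push its prop leg out behind it until it is fully against its stop. Then take every washed disc out of the tray in the right drawer and stand each one upright in a free slot of the rack, down on the rails between the tines. Leave the leg out, the disc that already stands in the rack where it is, and the other things lying in the drawers alone.

Things in the scene. Friction and masses are not known exactly. Their poses are not given: they have to be found in the camera images.
- rack: fixed grey sheet-metal folding rack in the left drawer. Origin under the middle of its six slots, at the drawer floor; x points to its back plate, y along the row of slots, z up. Two rails along y at x = -28 and +28 mm carry the discs, flat tines rise from them to 90 mm, and guard rods (8 mm) run along y at x = -53 and +53 mm, 80 mm up. Behind a back plate leans back, top edge 128 mm up at x = 73 mm, y = -98 to 134 mm
- leg (a joint): prop leg behind the back plate, hinged along the plate's top edge. 0 = folded against the plate, 0.75 rad = fully out against its stop. It turns about the rack's y direction so that its lower end swings to the rack's +x; stiff hinge (about 0.12 N m, no spring), it stays where it is left
- leg_tab (a point): on the leg's push tab, an aluminium strip 4 mm thick and 30 mm high that sticks out past the right-hand (-y) end of the back plate, from rack y = -98 to -198 mm; this point is mid-thickness, mid-height, at rack y = -175 mm, 60 mm below the hinge along the leg. Push it to the rack's +x from its front (-x) side; it moves about 45 mm
- leg_hinge (a point): middle of the leg's hinge line, which runs along the rack's y, 125 mm up at rack x = 79 mm
- tray: fixed aluminium wash tray in the right drawer (both drawers have walls 90 mm high), 120 x 246 mm, with the same rails, tines and guard rods as the rack but five slots at y = -92, -46, 0, 46, 92 mm of its own frame; origin under its middle at the drawer floor, y along the row of slots
- slot0 (a point): rack slot 0 (counted from the rack's -y end, 46 mm pitch): where the centre of a disc lies that stands in this slot, 71 mm above the drawer floor; axes as the rack's. The disc's axis is along y. The tines stand only at rack x = -28 and +28 mm; the gap between them is 18 mm
- slot1 (a point): rack slot 1 (counted from the rack's -y end, 46 mm pitch): where the centre of a disc lies that stands in this slot, 71 mm above the drawer floor; axes as the rack's. The disc's axis is along y. The tines stand only at rack x = -28 and +28 mm; the gap between them is 18 mm
- slot2 (a point): rack slot 2 (counted from the rack's -y end, 46 mm pitch): where the centre of a disc lies that stands in this slot, 71 mm above the drawer floor; axes as the rack's. The disc's axis is along y. The tines stand only at rack x = -28 and +28 mm; the gap between them is 18 mm
- slot3 (a point): rack slot 3 (counted from the rack's -y end, 46 mm pitch): where the centre of a disc lies that stands in this slot, 71 mm above the drawer floor; axes as the rack's. The disc's axis is along y. The tines stand only at rack x = -28 and +28 mm; the gap between them is 18 mm
- slot4 (a point): rack slot 4 (counted from the rack's -y end, 46 mm pitch): where the centre of a disc lies that stands in this slot, 71 mm above the drawer floor; axes as the rack's. The disc's axis is along y. The tines stand only at rack x = -28 and +28 mm; the gap between them is 18 mm
- slot5 (a point): rack slot 5 (counted from the rack's -y end, 46 mm pitch): where the centre of a disc lies that stands in this slot, 71 mm above the drawer floor; axes as the rack's. The disc's axis is along y. The tines stand only at rack x = -28 and +28 mm; the gap between them is 18 mm
- disc0_c (a point): turned aluminium disc, 90 mm diameter, 12 mm thick, about 0.2 kg, washed and standing upright in the wash tray; this point is its centre, 45 mm from the rim; its y axis is the disc's axis (through its thickness). None if this disc is absent
- disc1_c (a point): turned aluminium disc, 90 mm diameter, 12 mm thick, about 0.2 kg, washed and standing upright in the wash tray; this point is its centre, 45 mm from the rim; its y axis is the disc's axis (through its thickness). None if this disc is absent
- disc2_c (a point): turned aluminium disc, 90 mm diameter, 12 mm thick, about 0.2 kg, washed and standing upright in the wash tray; this point is its centre, 45 mm from the rim; its y axis is the disc's axis (through its thickness). None if this disc is absent
- disc3_c (a point): turned aluminium disc, 90 mm diameter, 12 mm thick, about 0.2 kg, washed and standing upright in the wash tray; this point is its centre, 45 mm from the rim; its y axis is the disc's axis (through its thickness). None if this disc is absent
- disc4_c (a point): turned aluminium disc, 90 mm diameter, 12 mm thick, about 0.2 kg, washed and standing upright in the wash tray; this point is its centre, 45 mm from the rim; its y axis is the disc's axis (through its thickness). None if this disc is absent
- dried_a_c (a point): an equal disc that already stands dry in the rack and must be left where it is; this point is its centre; None if absent (exactly one of dried_a, dried_b, dried_c is there)
- dried_b_c (a point): an equal disc that already stands dry in the rack and must be left where it is; this point is its centre; None if absent (exactly one of dried_a, dried_b, dried_c is there)
- dried_c_c (a point): an equal disc that already stands dry in the rack and must be left where it is; this point is its centre; None if absent (exactly one of dried_a, dried_b, dried_c is there)
- v_block: steel V-block 50 x 50 x 40 mm on the floor of the left drawer, origin under its middle; not part of the job
- spanner: combination spanner 196 mm long and 9 mm thick on the floor of the right drawer, in front of the tray, origin under its middle; not part of the job
- step_block: black stepped clamping block 28 x 60 x 36 mm on the floor of the right drawer behind the tray, origin under its middle; not part of the job
- parallel: ground steel parallel bar 12 x 100 x 24 mm on the floor of the left drawer, far left behind the rack, origin under its middle; not part of the job

How it is judged:
By the outcome, as a careful person would: the job done as asked, in the order asked, and still so for the second after the job is handed in, with the robot touching nothing.
Of dried_a, dried_b, dried_c only 1 to 1 are there at a start; the rules pass over those that are not, and their reading is None.
Of disc0, disc1, disc2, disc3, disc4 only 4 to 5 are there at a start; the rules pass over those that are not, and their reading is None.
At some moment in a run one of disc0, disc1, disc2, disc3, disc4 may be knocked a few centimetres aside while the robot is not near it.
It also fails if it takes over 208 s, if anything falls off the work surface, if the arm or the gripper's body presses on something with over 40 N, if the wrist force passes 120 N, or if a joint passes its speed limit or range.

## Working session

There is one attempt and no reset: what is moved stays moved. The work goes in short steps, Python scripts to look and compute and a tool call to move; the robot and the scene stay as the last step left them, time stands still between calls to the robot, and variables do not carry over. Pictures are saved under pics/ and viewed, and the job is handed in when it is done.

Besides the shell and the picture viewer there is one more tool, called after "Request:" as name([rows], argument=value, ...), one row to a line, values as JSON. carry_out: Moves the arm, as the interface text tells. Its arguments: {"type":"object","properties":{"rows":{"type":"array","items":{"type":"array","items":{"type":"array","items":{"type":"number"}}}},"fingers":{"type":"number"},"grip_force":{"type":"number"}},"required":["rows"]}

```bash
mkdir -p pics; ls
cat > h.py <<'E'
from rig import bot
import numpy as np, cv2
def snap(name,tag):
    c=bot.read_camera(name); cv2.imwrite(f'pics/{tag}.png',c['image'][:,:,::-1]); np.savez(f'pics/{tag}.npz',K=c['K'],T=c['cam_to_world'],im=c['image']); return c
def ray(tag,u,v):
    d=np.load(f'pics/{tag}.npz');K,T=d['K'],d['T']
    r=T[:3,:3]@np.linalg.solve(K,np.array([u,v,1.])); return T[:3,3],r
def onz(tag,u,v,z):
    o,r=ray(tag,u,v); return o+r*(z-o[2])/r[2]
def proj(tag,p):
    d=np.load(f'pics/{tag}.npz');K,T=d['K'],d['T']
    q=T[:3,:3].T@(np.asarray(p)-T[:3,3]); q=K@q; return q[:2]/q[2]
def tri(a,ua,b,ub):
    o1,r1=ray(a,*ua);o2,r2=ray(b,*ub);r1/=np.linalg.norm(r1);r2/=np.linalg.norm(r2)
    A=np.stack([r1,-r2],1);s=np.linalg.lstsq(A,o2-o1,rcond=None)[0]
    p,q=o1+s[0]*r1,o2+s[1]*r2;return (p+q)/2,np.linalg.norm(p-q)
E
python3 - <<'E'
from h import *
np.set_printoptions(precision=4,suppress=True)
for n in ['scene','top','wrist']:
    c=snap(n,n+'0'); print(n,c['K'],c['cam_to_world'])
print(bot.get_obs(), bot.grip_depth)
E
```

```text
pics
scene [[482.7568   0.     318.4822]
 [  0.     482.7568 235.2715]
 [  0.       0.       1.    ]] [[-0.4911 -0.6074  0.6244 -0.3097]
 [-0.8708  0.3248 -0.369   0.4899]
 [ 0.0213 -0.7249 -0.6885  0.9762]
 [ 0.      0.      0.      1.    ]]
top [[496.6446   0.     320.7425]
 [  0.     496.6446 238.0709]
 [  0.       0.       1.    ]] [[ 0.0197 -0.9938  0.1092  0.3799]
 [-0.9998 -0.0192  0.0053  0.0211]
 [-0.0032 -0.1093 -0.994   1.1848]
 [ 0.      0.      0.      1.    ]]
wrist [[371.6483   0.     316.4429]
 [  0.     371.6483 244.3336]
 [  0.       0.       1.    ]] [[ 0.4479 -0.8611 -0.2406  0.3527]
 [-0.8941 -0.4318 -0.1191 -0.5499]
 [-0.0013  0.2685 -0.9633  0.3733]
 [ 0.      0.      0.      1.    ]]
{'time': 0.15, 'q': array([59.5192, 30.767 , -0.255 , 88.157 ,  0.1499, 61.1521, -4.0774]), 'dq': array([ 0.0152, -0.072 ,  0.0617, -0.089 ,  0.0669, -0.0235,  0.1001]), 'effort': array([  0.001 , -58.3785,   1.0494, -25.9351,   0.0124,   0.0065,
        -0.    ]), 'ee_pos': array([ 0.2917, -0.5803,  0.2306]), 'ee_rot': array([[ 0.8934,  0.4492, -0.0007],
       [ 0.4492, -0.8934,  0.0011],
       [-0.0001, -0.0013, -1.    ]]), 'force': array([-0.1992,  0.14  ,  0.3436]), 'wrist_torque': array([-0.0066,  0.0072,  0.084 ]), 'gripper_width': 0.9986428017230444} 0.0187
```

View pics/scene0.png

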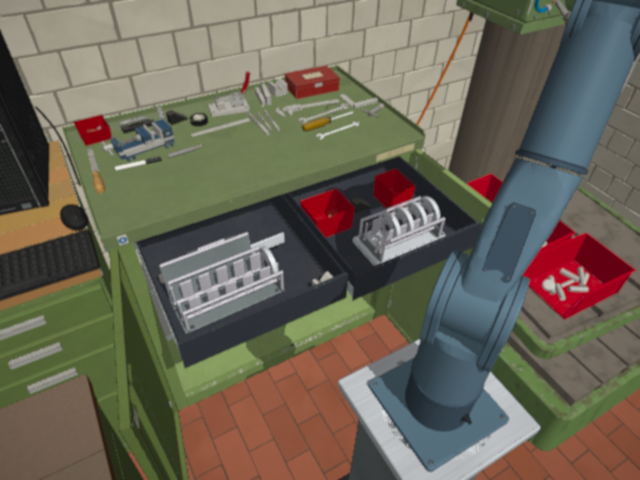

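View pics/top0.png

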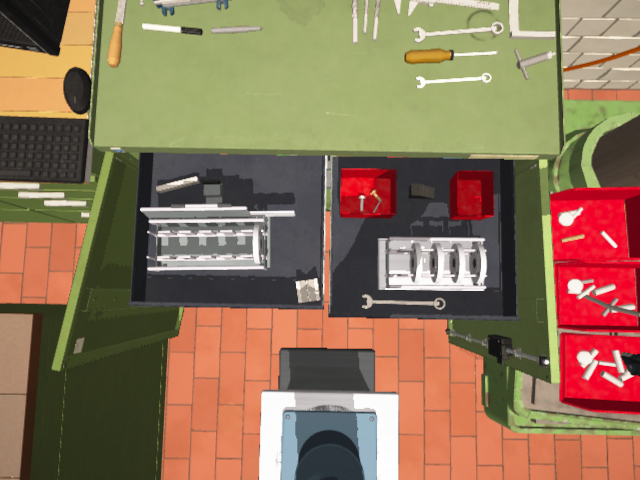

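View pics/wrist0.png

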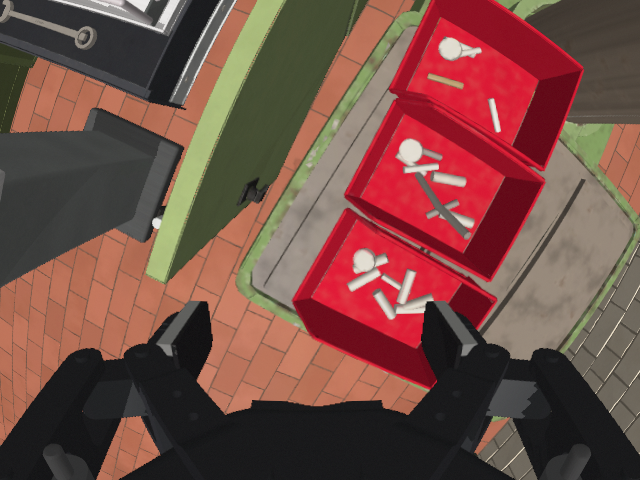

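Run:
```python
from h import *
t=cv2.imread('pics/top0.png');s=cv2.imread('pics/scene0.png')
def cr(i,x0,x1,y0,y1,k,n): cv2.imwrite(f'pics/{n}.png',cv2.resize(i[y0:y1,x0:x1],None,fx=k,fy=k,interpolation=cv2.INTER_CUBIC))
cr(t,130,310,150,310,4,'c1'); cr(t,330,510,150,320,3.5,'c2')
cr(s,150,345,225,340,4,'c3'); cr(s,340,470,170,280,5,'c4')
```

```text
(no output)
```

View pics/c1.png

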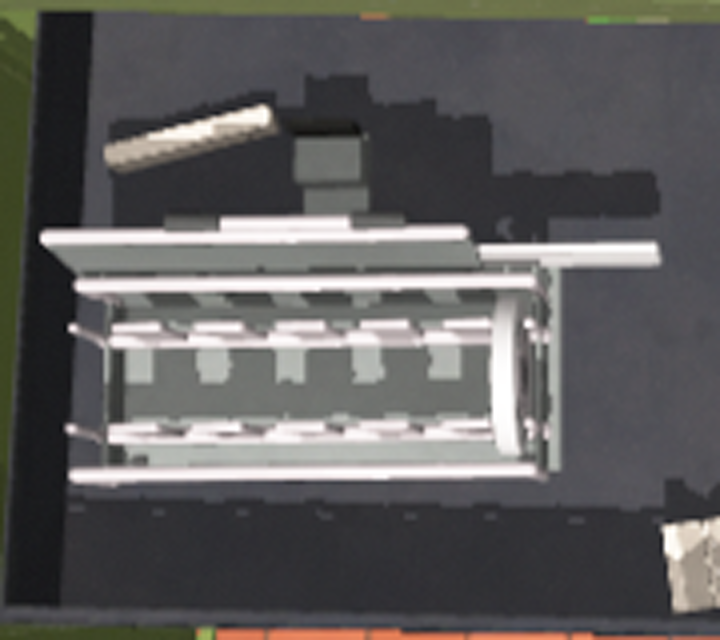

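View pics/c2.png

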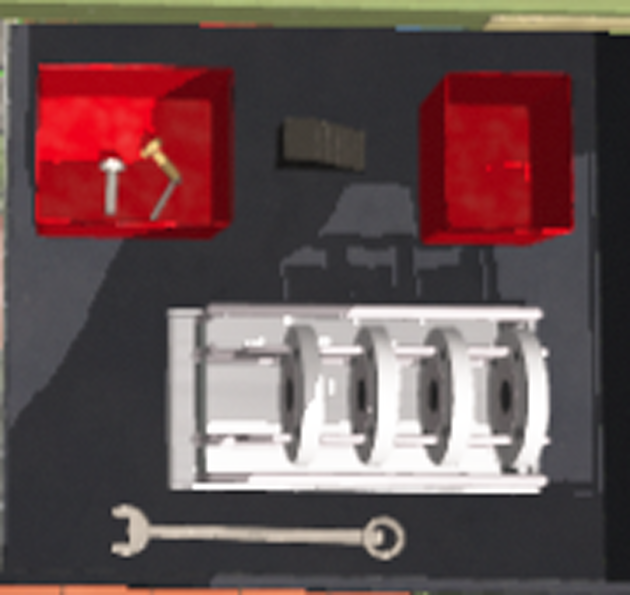

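View pics/c3.png

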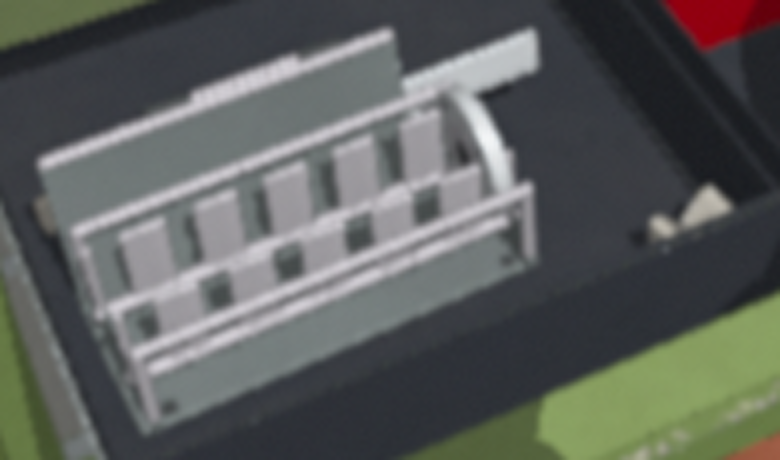

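View pics/c4.png

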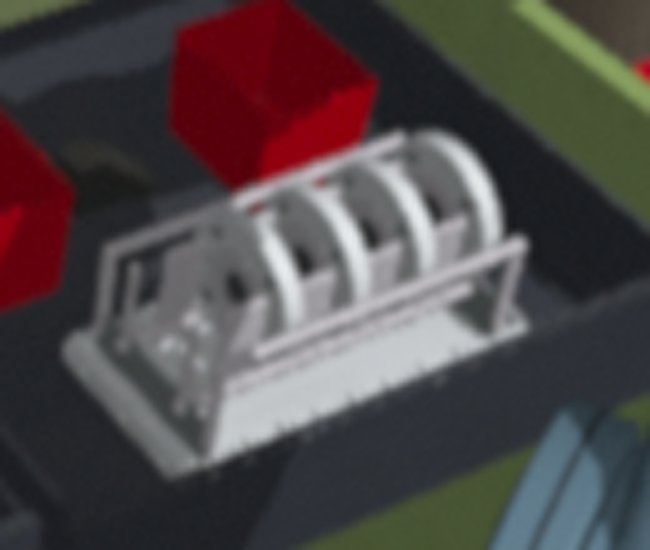

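Run:
```python
from h import *
np.set_printoptions(precision=4,suppress=True)
T=lambda x,y,k,a,b:(a+x/k,b+y/k)
c1=lambda x,y:T(x,y,4,130,150)
c2=lambda x,y:T(x,y,3.5,330,150)
c3=lambda x,y:T(x,y,4,150,225)
c4=lambda x,y:T(x,y,5,340,170)
for n,a,b in [('plateR',c1(468,230),c3(392,33)),('plateL',c1(42,236),c3(42,160)),
 ('rodfR',c1(547,471),c3(530,187)),('rodfL',c1(70,476),c3(137,355)),
 ('rodbL',c1(77,286),c3(75,232)),('tabR',c1(659,247),c3(537,32)),('leftdrawer?floor tray platefrontL',c2(170,488),c4(175,472)),('traybackL',c2(170,310),c4(70,345)),('trayfR rod',c2(545,484),c4(525,243)),('tray rodfL',c2(190,484),c4(207,358 ))]:
    print(n,*tri('top0',a,'scene0',b))
```

```text
plateR [0.5604 0.1878 0.1191] 0.0014682061401932187
plateL [0.5517 0.4171 0.1244] 0.002046574272029901
rodfR [0.4344 0.1488 0.073 ] 0.005410085107145324
rodfL [0.4237 0.4097 0.0783] 0.004077346009488808
rodbL [0.5309 0.4128 0.0778] 0.0026956233635577953
tabR [0.5598 0.0858 0.0753] 0.0026437779738009014
leftdrawer?floor tray platefrontL [ 0.3913 -0.1094  0.01  ] 0.003983114383193914
traybackL [ 0.5099 -0.1124  0.0047] 0.003931641897692209
trayfR rod [ 0.3965 -0.3412  0.0771] 0.0008193087671607238
tray rodfL [ 0.3913 -0.1151  0.0948] 0.0028506216874312896
```

```bash
cat >> h.py <<'E'
np.set_printoptions(precision=4,suppress=True)
def delta(p,yaw_deg):
    o=bot.get_obs();R=o['ee_rot'];d=R.T@(np.array(p)-o['ee_pos'])*100
    cur=np.degrees(np.arctan2(R[1,0],R[0,0])); t=-(yaw_deg-cur); t=(t+180)%360-180
    return np.round(d,2),round(float(np.radians(t)),3)
E
python3 - <<'E'
from h import *
print(delta([.44,-.22,.36],0))
E
```

```text
(array([ 29.43, -25.55, -12.91]), 0.466)
```

Request:
carry_out([
  [[4,-3.5,-5,0.06],[8,-7,-10,0.12],[12,-10.5,-13,0.18],[16,-14,-13,0.24],[20,-17.5,-13,0.3],[24,-21,-13,0.38],[29.4,-25.5,-13,0.466],[29.4,-25.5,-13,0.466]],
], fingers=3)

```text
time: 1.15
ee_pos: [0.4417, -0.2157, 0.3609]
ee_rot: [[1.0, 0.007, -0.0], [0.007, -1.0, 0.003], [-0.0, -0.003, -1.0]]
force: [-0.7, -0.7, -1.1]
gripper_width: 0.347
```

Run:
```python
from h import *
c=snap('wrist','w1');print(c['K'],c['cam_to_world']);o=bot.get_obs();print(o['ee_pos'],o['ee_rot'],o['q'],o['force'],o['gripper_width'])
print(delta([.44,.27,.36],0))
```

```text
[[371.6483   0.     316.4429]
 [  0.     371.6483 244.3336]
 [  0.       0.       1.    ]] [[ 0.0059 -0.9633 -0.2685  0.5099]
 [-1.     -0.0064  0.0012 -0.2156]
 [-0.0028  0.2684 -0.9633  0.5038]
 [ 0.      0.      0.      1.    ]]
[ 0.4411 -0.2174  0.3609] [[ 1.      0.0058 -0.0006]
 [ 0.0058 -1.      0.002 ]
 [-0.0005 -0.002  -1.    ]] [ 28.3943   8.4122  -8.2552 101.4218   1.1785  70.3246 -69.8371] [-0.3103 -0.7407  0.1613] 0.35220525966887534
(array([  0.18, -48.74,   0.18]), 0.006)
```

View pics/w1.png

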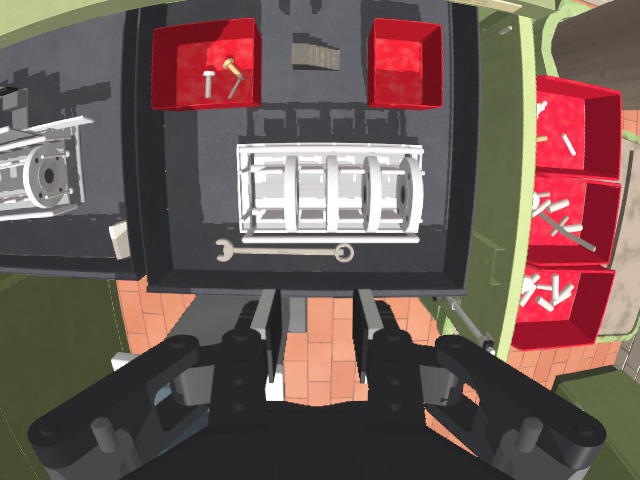

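Request:
carry_out([
  [[0.1,-6,0.2,0],[0.2,-12,0.2,0],[0.2,-18,0.2,0],[0.2,-24,0.2,0],[0.2,-30,0.2,0],[0.2,-36,0.2,0],[0.2,-42,0.2,0],[0.2,-47,0.2,0]],
])

```text
time: 2.2
ee_pos: [0.441, 0.2533, 0.3597]
ee_rot: [[1.0, 0.005, -0.0], [0.005, -1.0, 0.002], [-0.0, -0.002, -1.0]]
force: [0.7, 0.4, 0.7]
gripper_width: 0.351
```

Run:
```python
from h import *
c=snap('wrist','w2');print(c['cam_to_world']);o=bot.get_obs();print(o['ee_pos'],o['q'],o['force'],o['gripper_width'])
```

```text
[[ 0.0033 -0.9632 -0.2686  0.5092]
 [-1.     -0.0036  0.0009  0.2533]
 [-0.0018  0.2686 -0.9632  0.5025]
 [ 0.      0.      0.      1.    ]]
[0.4392 0.2603 0.3598] [  -7.6369   12.6597  -32.7591   98.1306    6.842    71.0843 -131.2767] [-0.9062  4.7525  1.8742] 0.34840984539564174
```

View pics/w2.png

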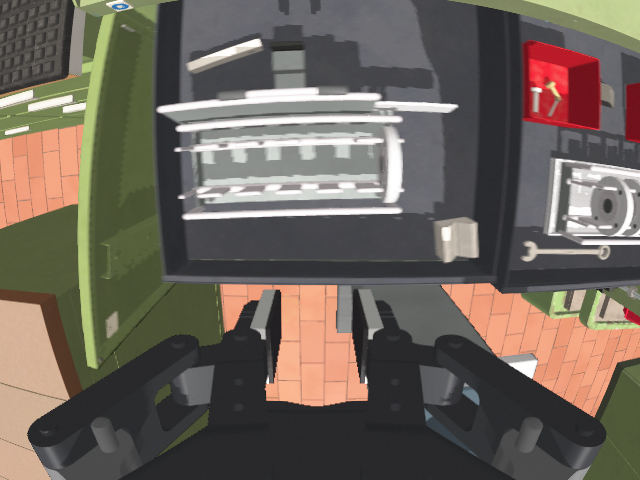

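```bash
cat >> h.py <<'E'
def wray(tag,u,v):
    d=np.load(f'pics/{tag}.npz');K,T=d['K'],d['T']
    a=np.array([(u-K[0,2])/K[0,0],(v-K[1,2])/K[1,1]]);th=np.hypot(*a)
    r=np.array([*(a/th*np.sin(th)),np.cos(th)]);return T[:3,3],T[:3,:3]@r
def wonz(tag,u,v,z):
    o,r=wray(tag,u,v);return o+r*(z-o[2])/r[2]
def wproj(tag,p):
    d=np.load(f'pics/{tag}.npz');K,T=d['K'],d['T']
    q=T[:3,:3].T@(np.asarray(p,float)-T[:3,3]);r=np.hypot(q[0],q[1]);th=np.arctan2(r,q[2])
    return K[0,0]*th*q[:2]/r+K[:2,2]
def crop(tag,x0,x1,y0,y1,k,n):
    i=cv2.imread(f'pics/{tag}.png');cv2.imwrite(f'pics/{n}.png',cv2.resize(i[y0:y1,x0:x1],None,fx=k,fy=k,interpolation=cv2.INTER_CUBIC))
E
python3 - <<'E'
from h import *
snap('wrist','w3'); print(bot.get_obs()['ee_pos'])
crop('w3',150,470,80,225,2.5,'d1')
crop('w1',230,430,135,255,4,'d2')
E
```

```text
[0.4395 0.2571 0.3596]
```

View pics/d1.png

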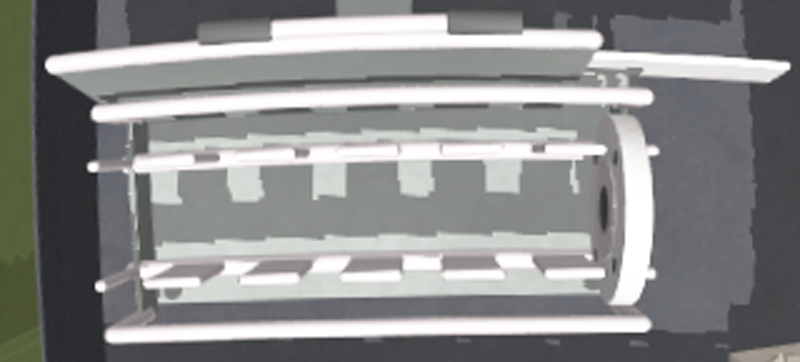

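View pics/d2.png

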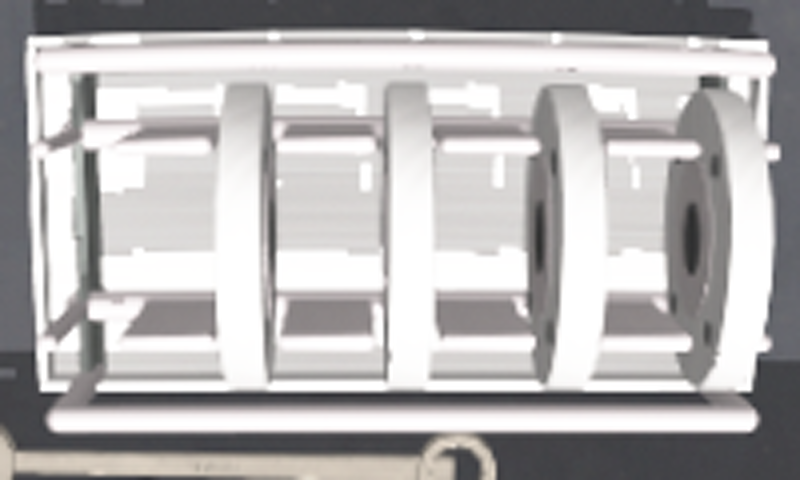

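```bash
cat > fit.py <<'E'
from h import *
from scipy.optimize import least_squares
A=lambda L,k,a,b:{n:(a+x/k,b+y/k) for n,(x,y) in L.items()}
rack={'w3':A({'pL':(48,63),'pR':(600,40),'bL':(95,113),'bR':(652,97),'fL':(108,332),'fR':(650,324)},2.5,150,80),
'top0':A({'pL':(42,237),'pR':(468,232),'bL':(77,286),'bR':(547,282),'fL':(70,476),'fR':(547,471)},4,130,150),
'scene0':A({'pL':(42,160),'pR':(392,33),'bL':(75,232),'fL':(137,355),'fR':(530,187)},4,150,225)}
tray={'w1':A({'bL':(32,62),'bR':(775,64),'fL':(48,419),'fR':(757,419)},4,230,135),
'top0':A({'bL':(205,312),'bR':(542,313),'fL':(193,485),'fR':(545,484)},3.5,330,150),
'scene0':A({'bL':(105,247),'bR':(405,135),'fR':(525,243)},5,340,170)}
def run(data,x0):
    def f(p,full=False):
        x,y,z,w,yL,yR=p;c,s=np.cos(w),np.sin(w);R=np.array([[c,-s,0],[s,c,0],[0,0,1]])
        P={'pL':(.073,.134,.128),'pR':(.073,-.098,.128),'bL':(.053,yL,.08),'bR':(.053,yR,.08),'fL':(-.053,yL,.08),'fR':(-.053,yR,.08)}
        r=[];L=[]
        for t,d in data.items():
            for n,uv in d.items():
                q=R@np.array(P[n])+[x,y,z]; e=(wproj if t[0]=='w' else proj)(t,q)-uv; r+=list(e);L.append((t,n,e.round(1)))
        return L if full else np.array(r)
    s=least_squares(f,x0,loss='soft_l1');print(s.x,np.degrees(s.x[3]))
    for l in f(s.x,True):print(*l)
    return s.x
if __name__=='__main__':
    run(rack,[.48,.28,0,0.03,.13,-.13]);run(tray,[.45,-.23,0,0,.11,-.11])
E
python3 fit.py
```

```text
[ 0.4827  0.2836 -0.005   0.0273  0.1296 -0.1314] 1.5666578424065518
w3 pL [-0.2  0.5]
w3 pR [1.1 0.2]
w3 bL [ 0.3 -0. ]
w3 bR [0.8 0.4]
w3 fL [ 0.4 -0.2]
w3 fR [ 0.2 -0.8]
top0 pL [-0.5 -0.1]
top0 pR [0.  0.3]
top0 bL [ 0.2 -0.1]
top0 bR [-1.8  0. ]
top0 fL [ 0.5 -0.6]
top0 fR [-2.  -0.3]
scene0 pL [-1.4  0.5]
scene0 pR [-0.  -0.7]
scene0 bL [-1.2  0.6]
scene0 fL [-1.8  0.3]
scene0 fR [0.5 0.2]
[ 0.4501 -0.2125 -0.0013  0.0079  0.0876 -0.1273] 0.45295981887026776
w1 bL [0.2 0.3]
w1 bR [0.1 0.7]
w1 fL [-0.3  0.1]
w1 fR [ 0.3 -0. ]
top0 bL [-0.2 -0.2]
top0 bR [-0.4  0.6]
top0 fL [ 3.4 -2.1]
top0 fR [-0.1 -0.6]
scene0 bL [-0.7  0.8]
scene0 bR [-0.3  0.1]
scene0 fR [-0.7 -0.6]
```

Run:
```python
from h import *
print(delta([.5176,.1039,.20],1.57),delta([.5176,.1039,.05],1.57))
```

```text
(array([ 7.64, 15.5 , 15.87]), -0.015) (array([ 7.66, 15.57, 30.87]), -0.015)
```

Request:
carry_out([
  [[2,4,4,0],[4,8,8,-0.01],[6,12,12,-0.015],[7.6,15.5,16,-0.015],[7.6,15.5,20,-0.015],[7.6,15.5,24,-0.015],[7.6,15.5,26,-0.015],[7.6,15.5,26,-0.015]],
], fingers=0)

```text
time: 3.3
ee_pos: [0.5161, 0.1019, 0.0972]
ee_rot: [[1.0, 0.026, -0.005], [0.026, -1.0, 0.003], [-0.005, -0.003, -1.0]]
force: [0.5, -0.0, 0.5]
gripper_width: 0.0
```

Run:
```python
from h import *
snap('wrist','w4');snap('scene','s4');o=bot.get_obs();print(o['ee_pos'],o['force'])
print(delta([.5176,.1039,.05],1.57),wproj('w4',o['ee_pos']))
crop('s4',150,450,150,350,2.6,'s4c')
```

```text
[0.5177 0.1031 0.0993] [ 0.0992 -0.9996  0.5882]
(array([-0.  , -0.05,  4.93]), -0.001) [313.6107 307.5199]
```

View pics/w4.png

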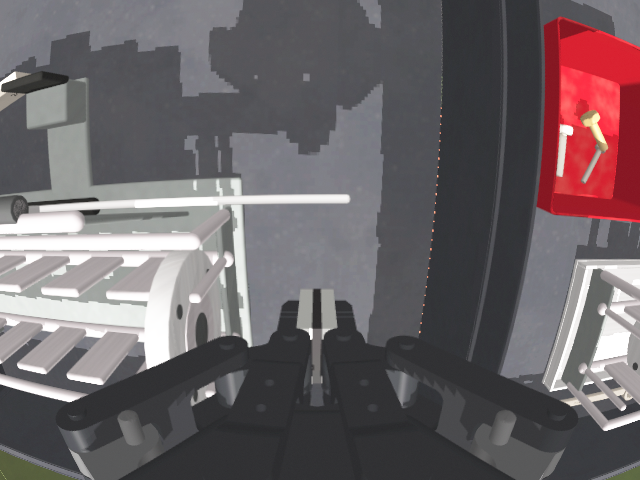

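View pics/s4c.png

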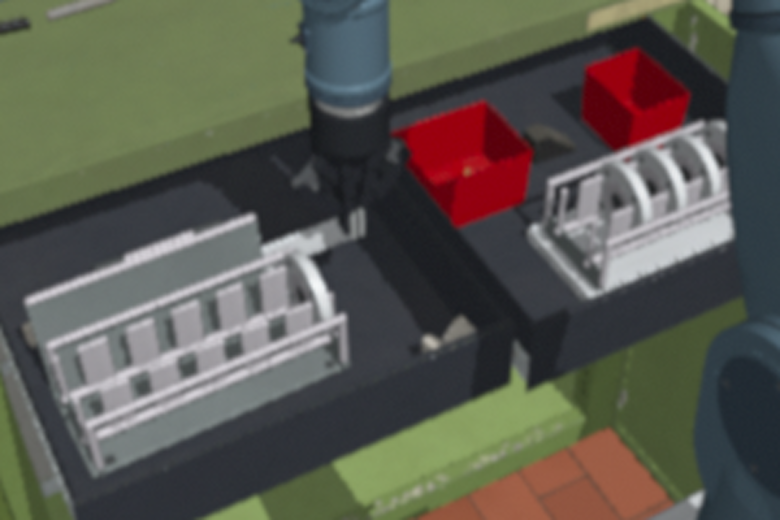

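Request:
carry_out([
  [[0,0.3,2,0],[0,0.3,4.1,0],[0,0.3,4.1,0],[2,0.3,4.1,0],[3,0.3,4.1,0],[4,0.3,4.1,0],[4,0.3,4.1,0]],
])

```text
time: 4.28
ee_pos: [0.5586, 0.1014, 0.0587]
ee_rot: [[1.0, 0.026, 0.0], [0.026, -1.0, 0.005], [0.001, -0.005, -1.0]]
force: [0.3, -0.7, -0.1]
gripper_width: -0.001
```

Run:
```python
from h import *
snap('wrist','w5');o=bot.get_obs();print(o['ee_pos'],o['force'])
```

```text
[0.5582 0.1014 0.0585] [-0.0021 -0.0079  0.255 ]
```

View pics/w5.png

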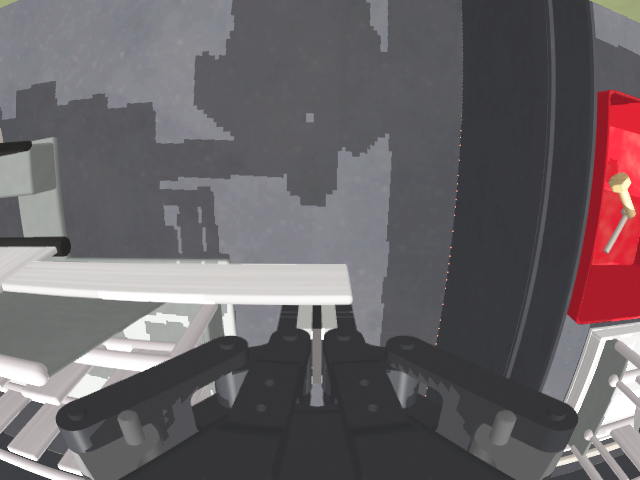

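Request:
carry_out([
  [[0.5,0,0,0],[1,0,0,0],[1.4,0,0,0],[1.8,0,0,0],[1.8,0,0,0]],
])

```text
time: 4.95
ee_pos: [0.5762, 0.1019, 0.0585]
ee_rot: [[1.0, 0.026, -0.0], [0.026, -1.0, 0.005], [-0.0, -0.005, -1.0]]
force: [-4.3, -0.4, 3.2]
gripper_width: 0.001
```

Request:
carry_out([
  [[0.2,0,0,0],[0.4,0,0,0],[0.4,0,0,0]],
])

```text
time: 5.32
ee_pos: [0.5794, 0.102, 0.0584]
ee_rot: [[1.0, 0.026, -0.002], [0.026, -1.0, 0.004], [-0.002, -0.004, -1.0]]
force: [-6.4, 0.1, 5.4]
gripper_width: -0.001
```

Request:
carry_out([
  [[0.2,0,0,0],[0.4,0,0,0],[0.4,0,0,0]],
])

```text
time: 5.7
ee_pos: [0.5802, 0.102, 0.0579]
ee_rot: [[1.0, 0.027, -0.008], [0.027, -1.0, 0.003], [-0.008, -0.003, -1.0]]
force: [-12.7, -0.9, 10.1]
gripper_width: -0.002
```

Request:
carry_out([
  [[0.2,0,0,0],[0.4,0,0,0],[0.4,0,0,0]],
])

```text
time: 6.08
ee_pos: [0.5801, 0.102, 0.0572]
ee_rot: [[0.999, 0.027, -0.016], [0.027, -1.0, 0.001], [-0.016, -0.001, -1.0]]
force: [-14.1, -0.8, 11.7]
gripper_width: 0.002
```

Run:
```python
from h import *
snap('wrist','w6');o=bot.get_obs();print(o['ee_pos'],o['force'])
```

```text
[0.5801 0.102  0.0572] [-14.109    0.1802  11.5273]
```

View pics/w6.png

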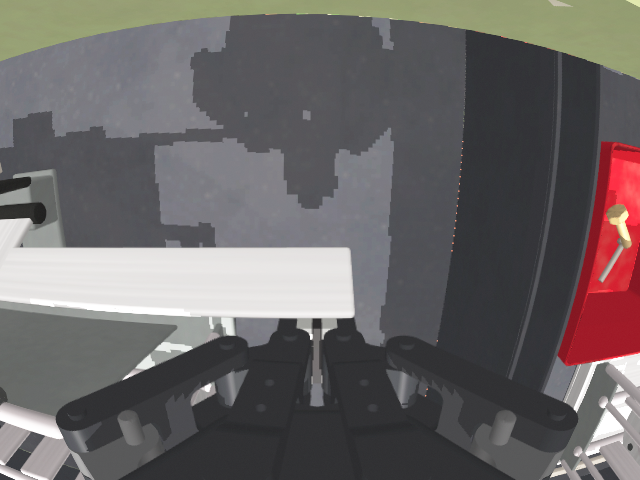

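Request:
carry_out([
  [[-2,0,0,0],[-4,0,0,0],[-5,0,-3,0],[-5,0,-9,0],[-6,0,-15,0],[-7,4,-18,0],[-8,9,-18,0],[-8,14,-18,0]],
])

```text
time: 7.12
ee_pos: [0.5078, -0.0421, 0.2394]
ee_rot: [[1.0, 0.028, -0.012], [0.028, -1.0, 0.0], [-0.012, -0.001, -1.0]]
force: [0.6, -0.4, -0.0]
gripper_width: -0.001
```

Run:
```python
from h import *
snap('scene','s7');snap('top','t7');o=bot.get_obs();print(o['ee_pos'],o['force'])
crop('s7',150,350,200,340,4,'s7c');crop('t7',130,310,150,310,4,'t7c')
for a,b in [(218,264),(388,432),(560,605),(722,770)]:
    r=235; print([wonz('w1',230+x/4,135+r/4,.113) for x in (a,b)])
```

```text
[ 0.5077 -0.0476  0.2385] [-0.6351  0.3599 -0.1211]
[array([ 0.4564, -0.1809,  0.113 ]), array([ 0.4564, -0.1932,  0.113 ])]
[array([ 0.4566, -0.226 ,  0.113 ]), array([ 0.4567, -0.2376,  0.113 ])]
[array([ 0.4573, -0.2718,  0.113 ]), array([ 0.4575, -0.284 ,  0.113 ])]
[array([ 0.4583, -0.3163,  0.113 ]), array([ 0.4588, -0.33  ,  0.113 ])]
```

View pics/s7c.png

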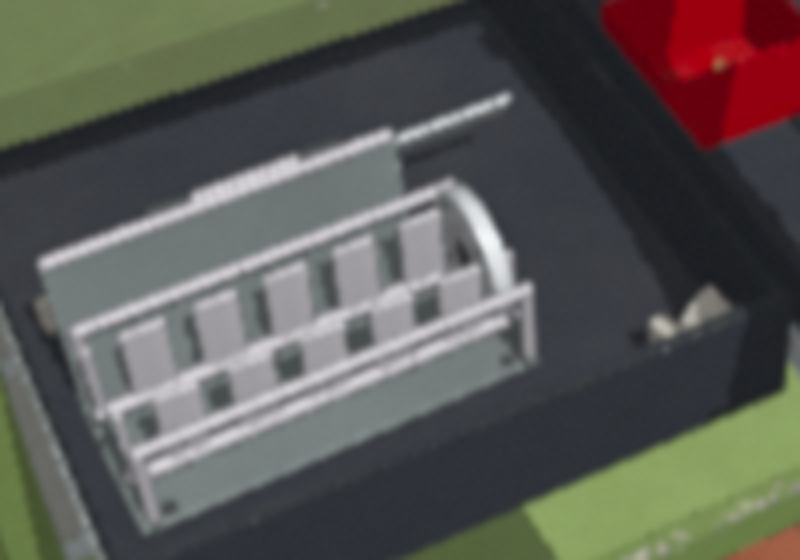

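View pics/t7c.png

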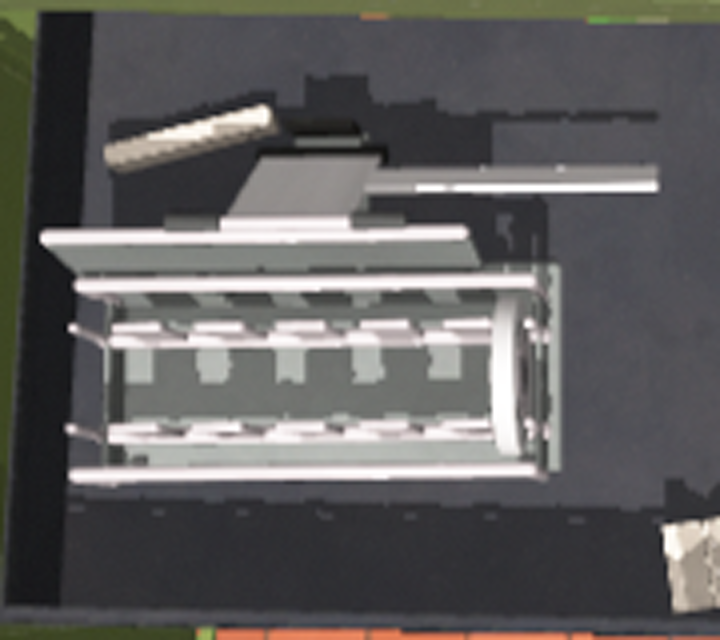

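Run:
```python
from h import *
print(delta([.450,-.187,.20],.5))
```

```text
(array([-5.97, 13.83,  3.97]), 0.009)
```

Request:
carry_out([
  [[-2,5,1,0],[-4,9,2,0.009],[-6,13.8,3,0.009],[-6,13.8,4,0.009],[-6,13.8,4,0.009],[-6,13.8,4,0.009]],
], fingers=3)

```text
time: 7.98
ee_pos: [0.4509, -0.1854, 0.2001]
ee_rot: [[1.0, 0.012, -0.012], [0.012, -1.0, -0.002], [-0.012, 0.002, -1.0]]
force: [-0.1, 0.3, 0.0]
gripper_width: 0.351
```

Run:
```python
from h import *
snap('wrist','w8');o=bot.get_obs();print(o['ee_pos'],o['ee_rot'],o['q'],o['gripper_width']);print(delta([.450,-.187,.08],.5))
```

```text
[ 0.4509 -0.1855  0.2001] [[ 0.9999  0.0116 -0.0117]
 [ 0.0116 -0.9999 -0.0025]
 [-0.0117  0.0024 -0.9999]] [ 33.1745  18.9212 -19.587  112.5754   8.5066  50.4521 -80.2725] 0.3505686890085522
(array([ 0.05,  0.12, 12.02]), 0.003)
```

View pics/w8.png

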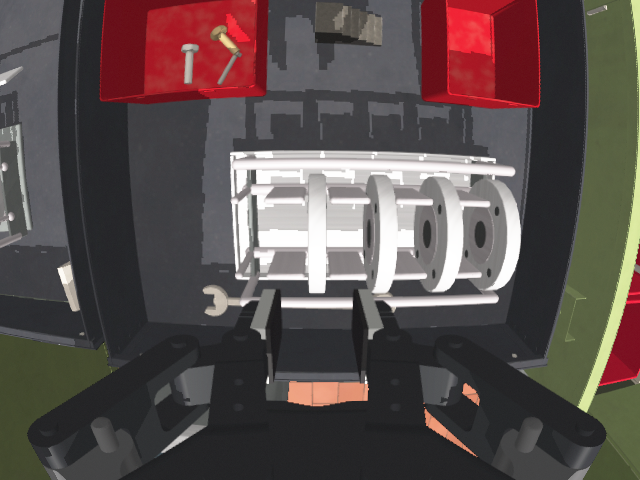

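Request:
carry_out([
  [[0,0.1,4,0],[0,0.1,8,0],[0,0.1,10.5,0],[0,0.1,11.9,0],[0,0.1,11.9,0],[0,0.1,11.9,0]],
])

```text
time: 8.78
ee_pos: [0.4505, -0.1869, 0.0821]
ee_rot: [[1.0, 0.012, -0.01], [0.012, -1.0, -0.003], [-0.01, 0.003, -1.0]]
force: [0.4, -0.2, 0.6]
gripper_width: 0.347
```

Request:
carry_out([
  [[0,0,0,0],[0,0,0,0],[0,0,0,0],[0,0,0,0]],
], fingers=0.2, grip_force=40)

```text
time: 9.28
ee_pos: [0.4512, -0.1871, 0.083]
ee_rot: [[1.0, 0.012, -0.008], [0.012, -1.0, -0.004], [-0.008, 0.004, -1.0]]
force: [-0.8, 0.4, 7.2]
gripper_width: 0.139
```

Run:
```python
from h import *
snap('wrist','w9');o=bot.get_obs();print(o['ee_pos'],o['ee_rot'],o['q'],o['force'],o['gripper_width'])
```

```text
[ 0.4512 -0.1871  0.0831] [[ 0.9999  0.012  -0.0083]
 [ 0.0119 -0.9999 -0.0038]
 [-0.0084  0.0037 -1.    ]] [ 30.2083  29.7406 -16.3676 117.0199  14.5194  35.5286 -85.373 ] [-1.0371  0.211   6.4942] 0.13243131442791475
```

View pics/w9.png

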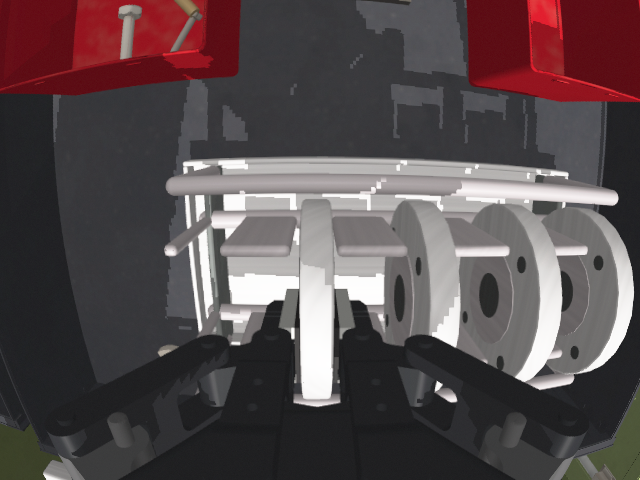

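Run:
```python
from h import *
print([wonz('w3',150+x/2.5,80+y/2.5,.112) for x,y in ((615,205),(652,205))])
print(delta([.4816,.352,.215],1.57))
```

```text
[array([0.4898, 0.1785, 0.112 ]), array([0.4906, 0.1623, 0.112 ])]
(array([  3.57, -53.82, -13.43]), -0.015)
```

Request:
carry_out([
  [[0,0,-2,0],[0,0,-6,0],[0,0,-10,0],[0,0,-13.2,0],[0,-4,-13.2,0],[0.5,-9,-13.2,-0.003],[1,-15,-13.2,-0.006],[1.5,-20,-13.2,-0.01]],
])

```text
time: 10.32
ee_pos: [0.4644, 0.0157, 0.2142]
ee_rot: [[1.0, 0.023, -0.008], [0.023, -1.0, -0.004], [-0.009, 0.004, -1.0]]
force: [0.4, 0.2, -2.8]
gripper_width: 0.134
```

Run:
```python
from h import *
o=bot.get_obs();print(o['ee_pos'],o['gripper_width'],o['force'],o['q'])
print(delta([.4816,.352,.215],1.57))
```

```text
[0.4644 0.0157 0.2142] 0.13409772441937 [ 0.4163  0.2001 -2.8231] [  15.2852   16.3569  -26.7041  114.6105    9.4501   51.5978 -105.1524]
(array([  2.48, -33.58,  -0.22]), -0.005)
```

Request:
carry_out([
  [[0.5,-6,0,0],[1,-12,0,0],[1.5,-18,0,-0.005],[2,-24,0,-0.005],[2.4,-30,0,-0.005],[2.4,-33.6,0,-0.005],[2.4,-33.6,0,-0.005],[2.4,-33.6,0,-0.005]],
])

```text
time: 11.32
ee_pos: [0.4808, 0.3508, 0.2122]
ee_rot: [[1.0, 0.027, -0.009], [0.027, -1.0, -0.006], [-0.009, 0.005, -1.0]]
force: [-0.2, -0.5, -3.0]
gripper_width: 0.131
```

Run:
```python
from h import *
snap('wrist','w10');o=bot.get_obs();print(o['ee_pos'],o['ee_rot'],o['gripper_width'],o['force'],o['q'])
print(delta([.4816,.352,.215],1.57))
```

```text
[0.4812 0.3502 0.2123] [[ 0.9996  0.0259 -0.0088]
 [ 0.0259 -0.9996 -0.0056]
 [-0.0089  0.0054 -0.9999]] 0.13546636763935896 [ 0.6977 -0.2948 -3.5668] [ -18.3672   30.1001  -30.283    95.9225   16.9643   59.2195 -142.7105]
(array([ 0.05, -0.18, -0.27]), -0.002)
```

View pics/w10.png

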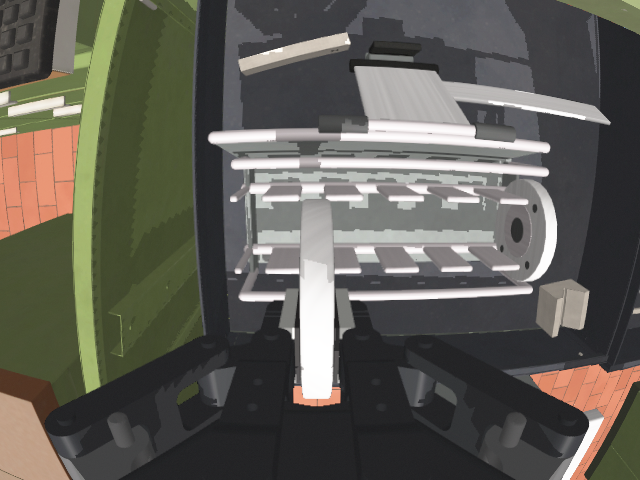

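Run:
```python
from h import *
crop('w10',220,560,120,320,2.3,'d3')
O=np.array([.4827,.283,-.004]);w=.0273;X=np.array([np.cos(w),np.sin(w),0]);Y=np.array([-np.sin(w),np.cos(w),0])
for k in range(5):
  for xx in (.028,-.028):
    yc=-.092+.046*k
    print(k,xx,[((wproj('w10',O+xx*X+(yc+e)*Y+[0,0,.09])-[220,120])*2.3).round(0) for e in (.014,-.014)])
```

```text
0 0.028 [array([642., 185.]), array([707., 188.])]
0 -0.028 [array([624., 338.]), array([687., 336.])]
1 0.028 [array([521., 181.]), array([596., 183.])]
1 -0.028 [array([508., 340.]), array([580., 339.])]
2 0.028 [array([387., 178.]), array([470., 179.])]
2 -0.028 [array([379., 342.]), array([459., 341.])]
3 0.028 [array([244., 177.]), array([332., 177.])]
3 -0.028 [array([244., 344.]), array([327., 343.])]
4 0.028 [array([100., 178.]), array([188., 177.])]
4 -0.028 [array([106., 344.]), array([190., 344.])]
```

View pics/d3.png

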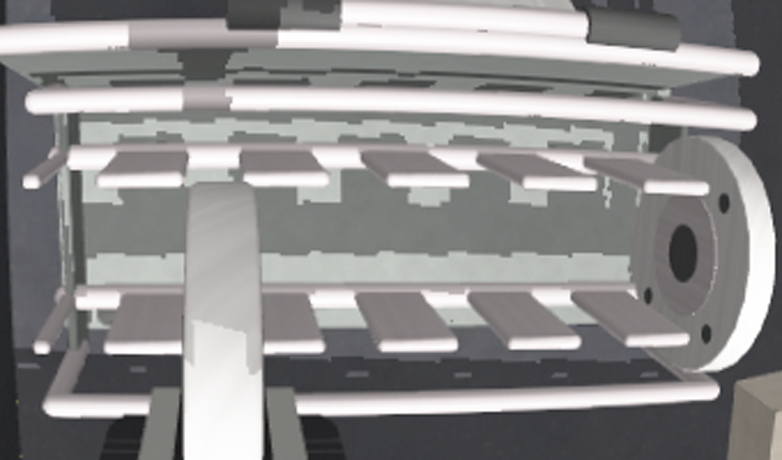

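Run:
```python
from h import *
print(delta([.4816,.3525,.088],1.57))
```

```text
(array([ 0.16, -0.29, 12.43]), -0.002)
```

Request:
carry_out([
  [[0.1,-0.25,3,0],[0.1,-0.28,6,0],[0.15,-0.3,9,0],[0.15,-0.3,11,0],[0.15,-0.3,12.4,0],[0.15,-0.3,12.4,0],[0.15,-0.3,12.4,0]],
])

```text
time: 12.25
ee_pos: [0.4821, 0.353, 0.0892]
ee_rot: [[1.0, 0.026, -0.008], [0.026, -1.0, -0.005], [-0.008, 0.004, -1.0]]
force: [0.6, 0.5, -2.4]
gripper_width: 0.135
```

Run:
```python
from h import *
snap('wrist','w11');o=bot.get_obs();print(o['ee_pos'],o['ee_rot'],o['gripper_width'],o['force'],o['q'])
print(delta([.4816,.3525,.082],1.57))
```

```text
[0.4821 0.3531 0.0893] [[ 0.9996  0.0259 -0.0073]
 [ 0.0259 -0.9997 -0.0045]
 [-0.0074  0.0043 -1.    ]] 0.1366082771756218 [ 0.7537 -0.596  -2.1858] [ -21.3707   39.1655  -26.575   100.1713   22.7548   46.5778 -147.3078]
(array([-0.05,  0.06,  0.73]), -0.002)
```

View pics/w11.png

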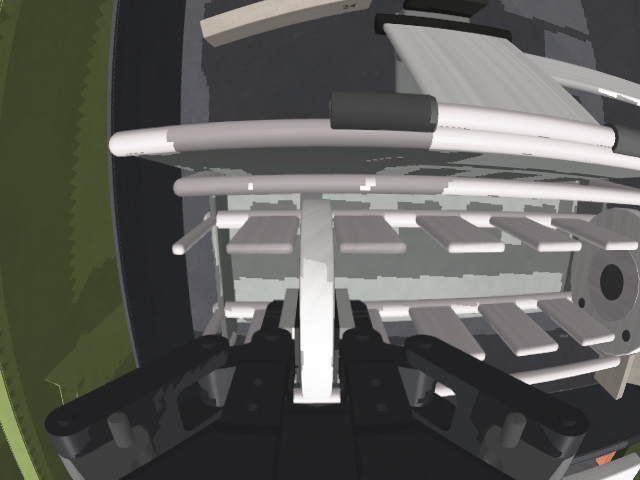

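Request:
carry_out([
  [[0,0,0.4,0],[0,0,0.7,0],[0,0,0.7,0]],
])

```text
time: 12.68
ee_pos: [0.4825, 0.3538, 0.0838]
ee_rot: [[1.0, 0.026, -0.006], [0.026, -1.0, -0.004], [-0.006, 0.004, -1.0]]
force: [-2.9, -1.5, 8.7]
gripper_width: 0.131
```

Request:
carry_out([
  [[0,0,0.3,0],[0,0,0.3,0]],
])

```text
time: 12.92
ee_pos: [0.4825, 0.3542, 0.0836]
ee_rot: [[1.0, 0.026, -0.005], [0.026, -1.0, -0.004], [-0.005, 0.004, -1.0]]
force: [-6.0, -6.2, 22.1]
gripper_width: 0.131
```

Request:
carry_out([
  [[0,0,-0.2,0],[0,0,-0.2,0],[0,0,-0.2,0],[0,0,-2,0],[0,0,-6,0],[0,0,-11,0],[0,0,-13,0],[0,2,-13,0]],
], fingers=2.6)

```text
time: 13.92
ee_pos: [0.4838, 0.3361, 0.2153]
ee_rot: [[1.0, 0.028, -0.002], [0.028, -1.0, -0.002], [-0.003, 0.002, -1.0]]
force: [-0.1, 0.5, -0.2]
gripper_width: 0.307
```

Run:
```python
from h import *
snap('wrist','w12');o=bot.get_obs();print(o['ee_pos'],o['gripper_width'],o['force'],o['q'])
print(delta([.450,-.232,.215],.45))
```

```text
[0.4842 0.3304 0.2132] 0.3054681114084216 [ 0.3024 -3.5039 -1.4772] [ -16.5236   29.1054  -30.2998   97.3404   16.8535   58.6436 -141.2859]
(array([-4.77, 56.14,  0.27]), 0.016)
```

View pics/w12.png

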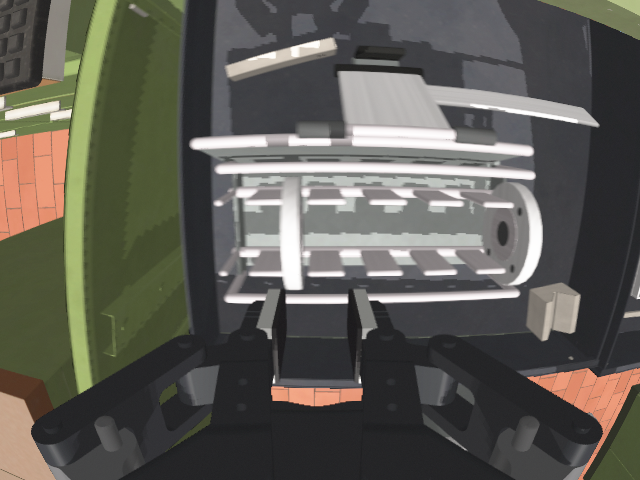

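Disc 1 stands upright in slot 4 (u≈291). On to the tray for the next.

Request:
carry_out([
  [[-0.5,6,0,0],[-1,12,0,0],[-1.5,18,0,0],[-2,24,0,0],[-2.5,30,0,0.008],[-3,36,0,0.016],[-4,42,0,0.016],[-4.8,48,0.3,0.016]],
], fingers=3)

```text
time: 14.98
ee_pos: [0.4451, -0.1533, 0.2125]
ee_rot: [[1.0, 0.006, -0.008], [0.006, -1.0, -0.007], [-0.008, 0.007, -1.0]]
force: [1.4, 0.3, 1.0]
gripper_width: 0.35
```

Run:
```python
from h import *
print(delta([.450,-.232,.215],.45))
```

```text
(array([ 0.43,  7.87, -0.19]), -0.001)
```

Request:
carry_out([
  [[0.4,4,0,0],[0.4,7.9,0,0],[0.4,7.9,0,0],[0.4,7.9,0,0]],
])

```text
time: 15.48
ee_pos: [0.4482, -0.2317, 0.2117]
ee_rot: [[1.0, 0.006, -0.011], [0.006, -1.0, -0.006], [-0.011, 0.006, -1.0]]
force: [0.1, 0.6, -1.0]
gripper_width: 0.351
```

Run:
```python
from h import *
snap('wrist','w13');o=bot.get_obs();print(o['ee_pos'],o['ee_rot'])
print(delta([.450,-.232,.083],.45))
for y in (-.232,-.278,-.323): print(wproj('w13',[.45,y,.113]))
```

```text
[ 0.4487 -0.2312  0.2121] [[ 0.9999  0.0071 -0.01  ]
 [ 0.0071 -1.     -0.006 ]
 [-0.01    0.006  -0.9999]]
(array([ 0.26,  0.  , 12.91]), -0.001)
[316.1413 241.4913]
[383.6429 241.7003]
[445.5307 241.9476]
```

View pics/w13.png

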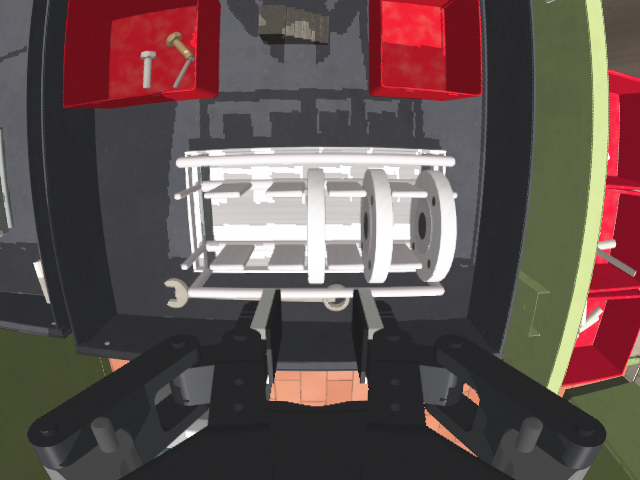

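Request:
carry_out([
  [[0.2,0,4,0],[0.2,0,8,0],[0.2,0,11.5,0],[0.25,0,12.9,0],[0.25,0,12.9,0],[0.25,0,12.9,0]],
])

```text
time: 16.27
ee_pos: [0.4508, -0.2321, 0.0843]
ee_rot: [[1.0, 0.007, -0.008], [0.007, -1.0, -0.007], [-0.008, 0.007, -1.0]]
force: [0.3, 0.4, 0.4]
gripper_width: 0.35
```

Request:
carry_out([
  [[0,0,0,0],[0,0,0,0],[0,0,0,0],[0,0,0,0]],
], fingers=0.2, grip_force=40)

```text
time: 16.77
ee_pos: [0.4517, -0.2325, 0.0854]
ee_rot: [[1.0, 0.007, -0.006], [0.007, -1.0, -0.008], [-0.006, 0.008, -1.0]]
force: [-1.0, 0.6, 6.9]
gripper_width: 0.132
```

Request:
carry_out([
  [[0,0,-2,0],[0,0,-6,0],[0,0,-10,0],[0,0,-13.2,0],[0,-4,-13.2,0],[0.5,-9,-13.2,-0.003],[1,-15,-13.2,-0.006],[1.5,-20,-13.2,-0.01]],
])

```text
time: 17.77
ee_pos: [0.4657, -0.0292, 0.2159]
ee_rot: [[1.0, 0.018, -0.006], [0.018, -1.0, -0.008], [-0.006, 0.008, -1.0]]
force: [0.5, -0.0, -2.4]
gripper_width: 0.133
```

Run:
```python
from h import *
print(bot.get_obs()['gripper_width'],delta([.4832,.3065,.213],1.57))
```

```text
0.13290293760457875 (array([  2.36, -33.54,   0.02]), -0.009)
```

Request:
carry_out([
  [[0.5,-6,0,0],[1,-12,0,0],[1.5,-18,0,-0.005],[2,-24,0,-0.009],[2.4,-30,0,-0.009],[2.4,-33.5,0,-0.009],[2.4,-33.5,0,-0.009],[2.4,-33.5,0,-0.009]],
])

```text
time: 18.77
ee_pos: [0.4836, 0.3049, 0.2128]
ee_rot: [[1.0, 0.027, -0.007], [0.026, -1.0, -0.009], [-0.007, 0.009, -1.0]]
force: [-0.4, -1.3, -2.6]
gripper_width: 0.135
```

Run:
```python
from h import *
o=bot.get_obs();print(o['ee_pos'],o['ee_rot'],delta([.4832,.3065,.090],1.57),o['gripper_width'])
snap('wrist','w14')
```

```text
[0.4836 0.3049 0.2128] [[ 0.9996  0.0265 -0.0066]
 [ 0.0265 -0.9996 -0.0093]
 [-0.0068  0.0091 -0.9999]] (array([ 0.05, -0.27, 12.28]), -0.001) 0.1350797109958859
```

View pics/w14.png

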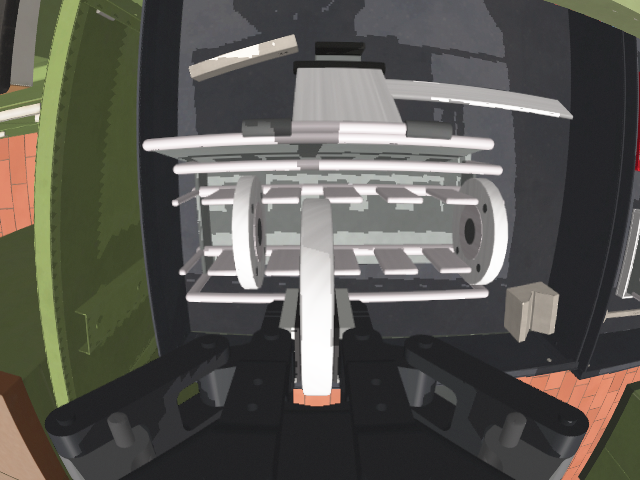

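Request:
carry_out([
  [[0.05,-0.15,3,0],[0.05,-0.2,6,0],[0.05,-0.3,9,0],[0.05,-0.3,11,0],[0.05,-0.3,12.3,0],[0.05,-0.3,12.3,0],[0.05,-0.3,12.3,0]],
])

```text
time: 19.7
ee_pos: [0.4842, 0.3066, 0.0908]
ee_rot: [[1.0, 0.025, -0.005], [0.025, -1.0, -0.009], [-0.005, 0.009, -1.0]]
force: [-0.0, 0.4, -2.2]
gripper_width: 0.134
```

Request:
carry_out([
  [[0,0,0.4,0],[0,0,0.7,0],[0,0,0.7,0]],
])

```text
time: 20.08
ee_pos: [0.4849, 0.3076, 0.0865]
ee_rot: [[1.0, 0.025, -0.003], [0.025, -1.0, -0.008], [-0.003, 0.008, -1.0]]
force: [-5.1, -3.3, 18.9]
gripper_width: 0.133
```

Request:
carry_out([
  [[0,0,-0.2,0],[0,0,-0.2,0],[0,0,-0.2,0],[0,0,-2,0],[0,0,-6,0],[0,0,-11,0],[0,0,-13,0],[0,2,-13,0]],
], fingers=2.6)

```text
time: 21.08
ee_pos: [0.4862, 0.2903, 0.2191]
ee_rot: [[1.0, 0.028, 0.001], [0.028, -1.0, -0.005], [0.001, 0.005, -1.0]]
force: [-0.0, -0.3, -0.2]
gripper_width: 0.301
```

Run:
```python
from h import *
snap('wrist','w15');o=bot.get_obs()
print(o['ee_pos'],delta([.450,-.278,.215],.45))
```

```text
[0.4864 0.2846 0.217 ] (array([-4.95, 56.16,  0.79]), 0.016)
```

View pics/w15.png

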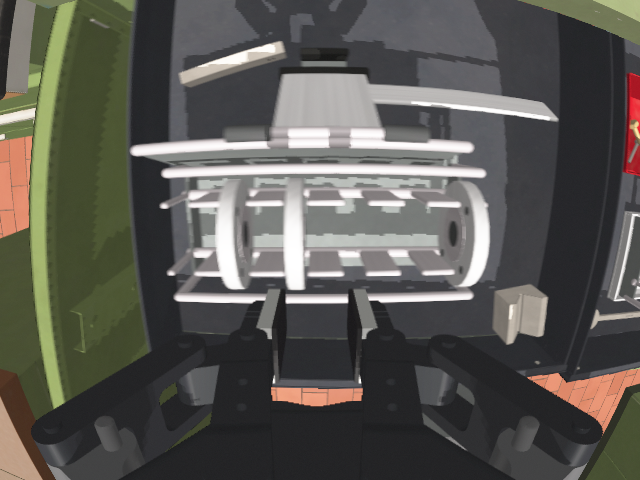

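Two discs now stand in slots 4 and 3 (u≈235, 294). Next.

Request:
carry_out([
  [[-0.5,6,0.4,0],[-1,12,0.4,0],[-1.5,18,0.4,0],[-2,24,0.4,0],[-2.5,30,0.4,0.008],[-3,36,0.4,0.016],[-4,42,0.4,0.016],[-5,48,0.5,0.016]],
], fingers=3)

```text
time: 22.12
ee_pos: [0.4454, -0.1991, 0.216]
ee_rot: [[1.0, 0.006, -0.004], [0.006, -1.0, -0.01], [-0.004, 0.01, -1.0]]
force: [1.3, 0.2, 0.4]
gripper_width: 0.349
```

Run:
```python
from h import *
print(delta([.450,-.278,.215],.45))
```

```text
(array([0.41, 7.9 , 0.18]), -0.002)
```

Request:
carry_out([
  [[0.4,4,0,0],[0.4,7.9,0,0],[0.4,7.9,0,0],[0.4,7.9,0,0]],
])

```text
time: 22.62
ee_pos: [0.4486, -0.2774, 0.2157]
ee_rot: [[1.0, 0.006, -0.006], [0.006, -1.0, -0.008], [-0.006, 0.008, -1.0]]
force: [-0.0, 0.4, -0.6]
gripper_width: 0.351
```

Run:
```python
from h import *
snap('wrist','w16');o=bot.get_obs();print(o['ee_pos'],o['ee_rot'])
print(delta([.450,-.278,.083],.45))
for y in (-.278,-.323): print(wproj('w16',[.45,y,.113]))
```

```text
[ 0.4491 -0.2769  0.2159] [[ 1.      0.0067 -0.0056]
 [ 0.0067 -0.9999 -0.0086]
 [-0.0057  0.0086 -0.9999]]
(array([ 0.17, -0.01, 13.29]), -0.001)
[316.1847 241.2551]
[381.1931 241.4007]
```

View pics/w16.png

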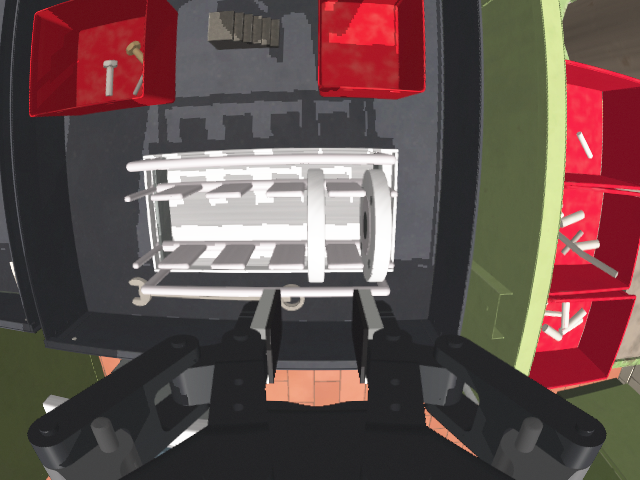

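Aligned (disc at u≈316, directly under the tool).

Request:
carry_out([
  [[0.15,0,4,0],[0.15,0,8,0],[0.15,0,11.5,0],[0.15,0,13.3,0],[0.15,0,13.3,0],[0.15,0,13.3,0]],
])

```text
time: 23.42
ee_pos: [0.4508, -0.2782, 0.0841]
ee_rot: [[1.0, 0.007, -0.004], [0.007, -1.0, -0.01], [-0.004, 0.009, -1.0]]
force: [-1.1, -0.1, 0.0]
gripper_width: 0.35
```

Request:
carry_out([
  [[0,0,0,0],[0,0,0,0],[0,0,0,0],[0,0,0,0]],
], fingers=0.2, grip_force=40)

```text
time: 23.92
ee_pos: [0.4517, -0.2787, 0.0854]
ee_rot: [[1.0, 0.007, -0.002], [0.007, -1.0, -0.011], [-0.002, 0.011, -1.0]]
force: [-0.5, 0.5, 6.9]
gripper_width: 0.134
```

Request:
carry_out([
  [[0,0,-2,0],[0,0,-6,0],[0,0,-10,0],[0,0,-13.2,0],[0,-4,-13.2,0],[0.5,-9,-13.2,-0.003],[1,-15,-13.2,-0.006],[1.5,-20,-13.2,-0.01]],
])

```text
time: 24.92
ee_pos: [0.465, -0.075, 0.2153]
ee_rot: [[1.0, 0.018, -0.002], [0.018, -1.0, -0.011], [-0.002, 0.011, -1.0]]
force: [0.3, 0.0, -3.4]
gripper_width: 0.135
```

Run:
```python
from h import *
print(bot.get_obs()['gripper_width'],delta([.4843,.2605,.213],1.57))
```

```text
0.1351918433038054 (array([  2.53, -33.51,  -0.13]), -0.01)
```

Request:
carry_out([
  [[0.5,-6,0,0],[1,-12,0,0],[1.5,-18,0,-0.005],[2,-24,0,-0.01],[2.5,-30,0,-0.01],[2.5,-33.5,0,-0.01],[2.5,-33.5,0,-0.01],[2.5,-33.5,0,-0.01]],
])

```text
time: 25.92
ee_pos: [0.4838, 0.2592, 0.2112]
ee_rot: [[1.0, 0.027, -0.003], [0.027, -1.0, -0.012], [-0.003, 0.012, -1.0]]
force: [-0.5, -0.9, -3.0]
gripper_width: 0.134
```

Run:
```python
from h import *
o=bot.get_obs();print(o['ee_pos'],o['ee_rot'],delta([.4843,.2608,.090],1.57),o['gripper_width'])
snap('wrist','w17')
```

```text
[0.4838 0.2592 0.2112] [[ 0.9996  0.0275 -0.0028]
 [ 0.0274 -0.9996 -0.0121]
 [-0.0031  0.012  -0.9999]] (array([ 0.09, -0.31, 12.12]), 0.0) 0.1342597366826185
```

View pics/w17.png

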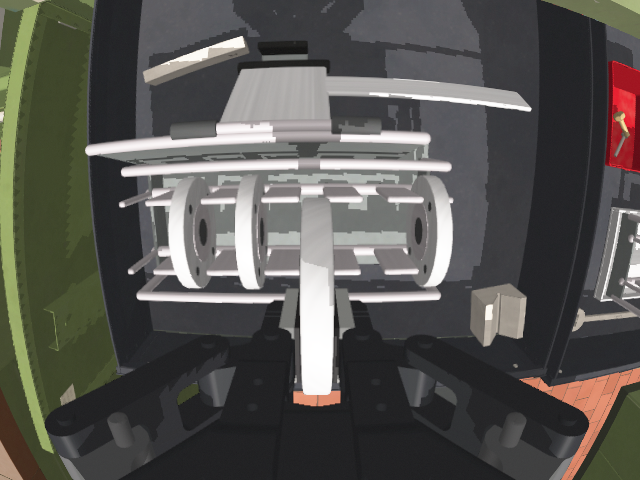

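Request:
carry_out([
  [[0.05,-0.15,3,0],[0.05,-0.2,6,0],[0.1,-0.3,9,0],[0.1,-0.3,11,0],[0.1,-0.3,12.1,0],[0.1,-0.3,12.1,0],[0.1,-0.3,12.1,0]],
])

```text
time: 26.85
ee_pos: [0.4854, 0.2605, 0.0912]
ee_rot: [[1.0, 0.026, -0.001], [0.026, -1.0, -0.012], [-0.001, 0.012, -1.0]]
force: [-0.9, -0.2, -2.6]
gripper_width: 0.136
```

Request:
carry_out([
  [[0,0,0.4,0],[0,0,0.7,0],[0,0,0.7,0]],
])

```text
time: 27.22
ee_pos: [0.486, 0.2613, 0.0866]
ee_rot: [[1.0, 0.026, 0.001], [0.026, -1.0, -0.011], [0.001, 0.011, -1.0]]
force: [-4.8, -1.9, 18.3]
gripper_width: 0.136
```

Request:
carry_out([
  [[0,0,-0.2,0],[0,0,-0.2,0],[0,0,-0.2,0],[0,0,-2,0],[0,0,-6,0],[0,0,-11,0],[0,0,-13,0],[0,2,-13,0]],
], fingers=2.6)

```text
time: 28.22
ee_pos: [0.4871, 0.2443, 0.2192]
ee_rot: [[1.0, 0.029, 0.005], [0.029, -1.0, -0.008], [0.005, 0.009, -1.0]]
force: [-0.2, -0.2, -0.4]
gripper_width: 0.304
```

Run:
```python
from h import *
snap('wrist','w18');o=bot.get_obs()
print(o['ee_pos'],delta([.450,-.324,.215],.45))
```

```text
[0.487  0.2387 0.2171] (array([-5.06, 56.15,  0.98]), 0.016)
```

View pics/w18.png

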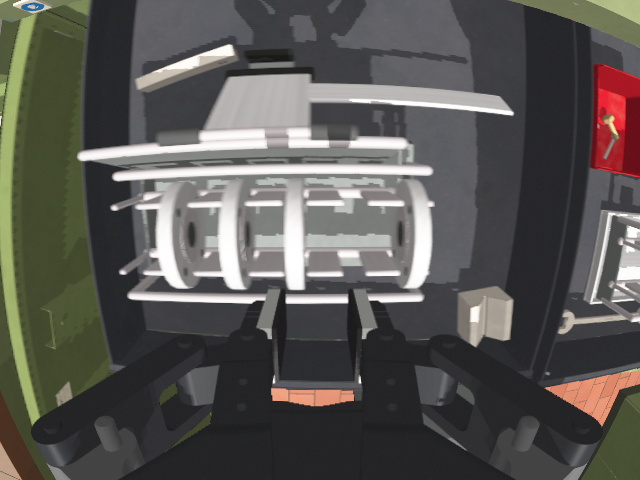

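Three in place (slots 4, 3, 2 at u≈180, 235, 295). Last one.

Request:
carry_out([
  [[-0.5,6,0.4,0],[-1,12,0.4,0],[-1.5,18,0.4,0],[-2,24,0.4,0],[-2.5,30,0.4,0.008],[-3,36,0.4,0.016],[-4,42,0.4,0.016],[-5,48,0.5,0.016]],
], fingers=3)

```text
time: 29.28
ee_pos: [0.4464, -0.2449, 0.2175]
ee_rot: [[1.0, 0.007, -0.0], [0.007, -1.0, -0.013], [-0.0, 0.013, -1.0]]
force: [0.7, -0.0, 0.3]
gripper_width: 0.351
```

Run:
```python
from h import *
print(delta([.450,-.324,.215],.45))
```

```text
(array([0.3 , 7.91, 0.35]), -0.001)
```

Request:
carry_out([
  [[0.3,4,0,0],[0.3,7.9,0,0],[0.3,7.9,0,0],[0.3,7.9,0,0]],
])

```text
time: 29.78
ee_pos: [0.4488, -0.3232, 0.2174]
ee_rot: [[1.0, 0.006, -0.002], [0.006, -1.0, -0.011], [-0.003, 0.011, -1.0]]
force: [0.1, -1.1, 0.3]
gripper_width: 0.35
```

Run:
```python
from h import *
snap('wrist','w19');o=bot.get_obs();print(o['ee_pos'],o['ee_rot'])
print(delta([.450,-.3238,.083],.45))
for y in (-.3238,): print(wproj('w19',[.45,y,.113]))
```

```text
[ 0.4492 -0.3227  0.2177] [[ 1.      0.0077 -0.0019]
 [ 0.0077 -0.9999 -0.0116]
 [-0.002   0.0115 -0.9999]]
(array([ 0.1 , -0.04, 13.47]), -0.0)
[315.7549 241.283 ]
```

View pics/w19.png

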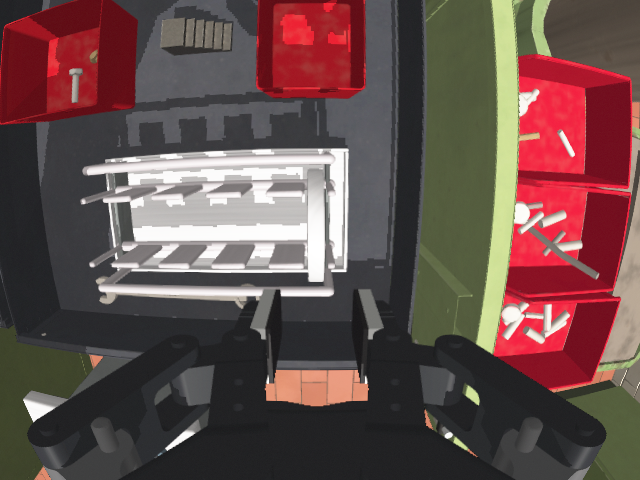

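Request:
carry_out([
  [[0.1,0,4,0],[0.1,0,8,0],[0.1,0,11.5,0],[0.1,0,13.4,0],[0.1,0,13.4,0],[0.1,0,13.4,0]],
])

```text
time: 30.58
ee_pos: [0.4509, -0.3245, 0.085]
ee_rot: [[1.0, 0.008, -0.0], [0.008, -1.0, -0.013], [-0.0, 0.013, -1.0]]
force: [-0.7, -0.6, 0.0]
gripper_width: 0.346
```

Request:
carry_out([
  [[0,0,0,0],[0,0,0,0],[0,0,0,0],[0,0,0,0]],
], fingers=0.2, grip_force=40)

```text
time: 31.08
ee_pos: [0.4517, -0.3249, 0.0862]
ee_rot: [[1.0, 0.008, 0.001], [0.008, -1.0, -0.014], [0.001, 0.014, -1.0]]
force: [-0.2, 1.1, 8.0]
gripper_width: 0.129
```

Request:
carry_out([
  [[0,0,-2,0],[0,0,-6,0],[0,0,-10,0],[0,0,-13.2,0],[0,-4,-13.2,0],[0.5,-9,-13.2,-0.003],[1,-15,-13.2,-0.006],[1.5,-20,-13.2,-0.01]],
])

```text
time: 32.08
ee_pos: [0.4645, -0.1207, 0.2155]
ee_rot: [[1.0, 0.019, 0.001], [0.019, -1.0, -0.014], [0.001, 0.014, -1.0]]
force: [1.4, 0.7, -2.5]
gripper_width: 0.131
```

Run:
```python
from h import *
print(bot.get_obs()['gripper_width'],delta([.4855,.2145,.213],1.57))
```

```text
0.13058208911329544 (array([  2.73, -33.47,  -0.2 ]), -0.009)
```

Request:
carry_out([
  [[0.5,-6,0,0],[1,-12,0,0],[1.5,-18,0,-0.005],[2,-24,0,-0.009],[2.5,-30,0,-0.009],[2.7,-33.5,0,-0.009],[2.7,-33.5,0,-0.009],[2.7,-33.5,0,-0.009]],
])

```text
time: 33.08
ee_pos: [0.485, 0.2135, 0.2106]
ee_rot: [[1.0, 0.027, 0.001], [0.027, -1.0, -0.015], [0.0, 0.015, -1.0]]
force: [-0.3, -0.6, -2.7]
gripper_width: 0.129
```

Run:
```python
from h import *
o=bot.get_obs();print(o['ee_pos'],o['ee_rot'],delta([.4853,.2148,.090],1.57),o['gripper_width'])
snap('wrist','w20')
```

```text
[0.485  0.2135 0.2106] [[ 0.9996  0.0273  0.0008]
 [ 0.0273 -0.9995 -0.015 ]
 [ 0.0003  0.015  -0.9999]] (array([ 0.03, -0.31, 12.06]), -0.0) 0.12924589755139018
```

View pics/w20.png

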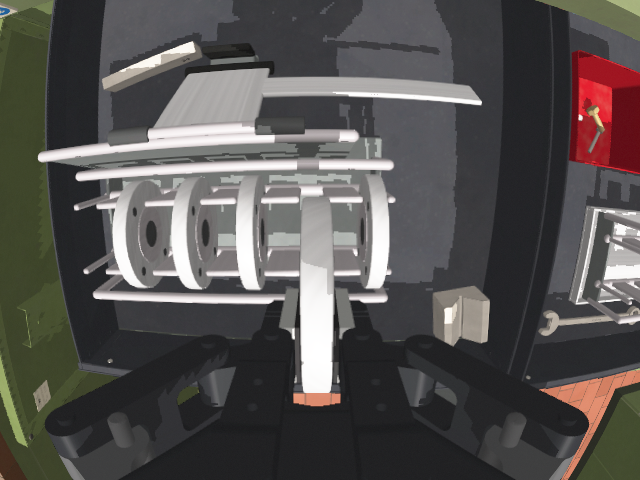

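Request:
carry_out([
  [[0,-0.15,3,0],[0,-0.25,6,0],[0,-0.35,9,0],[0,-0.35,11,0],[0,-0.35,12.1,0],[0,-0.35,12.1,0],[0,-0.35,12.1,0]],
])

```text
time: 34.0
ee_pos: [0.4859, 0.2146, 0.0905]
ee_rot: [[1.0, 0.026, 0.002], [0.026, -1.0, -0.015], [0.002, 0.015, -1.0]]
force: [0.0, 0.5, -1.9]
gripper_width: 0.137
```

Request:
carry_out([
  [[0,0,0.4,0],[0,0,0.7,0],[0,0,0.7,0]],
])

```text
time: 34.38
ee_pos: [0.4867, 0.2157, 0.0868]
ee_rot: [[1.0, 0.026, 0.005], [0.026, -1.0, -0.015], [0.005, 0.015, -1.0]]
force: [-8.9, -3.4, 30.5]
gripper_width: 0.127
```

Request:
carry_out([
  [[0,0,-0.3,0],[0,0,-0.3,0],[0,0,-0.3,0],[0,0,-2,0],[0,0,-6,0],[0,0,-11,0],[-3,0,-17,0],[-6,2,-23,0]],
], fingers=2.6)

```text
time: 35.38
ee_pos: [0.4301, 0.2018, 0.3092]
ee_rot: [[1.0, 0.028, 0.006], [0.028, -1.0, -0.013], [0.005, 0.014, -1.0]]
force: [0.6, -1.1, 1.0]
gripper_width: 0.304
```

Request:
carry_out([
  [[-2,0,-3,0],[-2,0,-3,0],[-2,0,-3,0]],
])

```text
time: 35.75
ee_pos: [0.4099, 0.2013, 0.3389]
ee_rot: [[1.0, 0.028, 0.006], [0.028, -1.0, -0.014], [0.005, 0.014, -1.0]]
force: [0.2, 0.1, -0.2]
gripper_width: 0.31
```

Run:
```python
from h import *
snap('wrist','w21');snap('scene','s21');snap('top','t21');o=bot.get_obs();print(o['ee_pos'],o['time'])
crop('s21',150,470,170,340,2.4,'s21c');crop('w21',100,500,60,320,2,'w21c');crop('t21',130,510,150,320,2.1,'t21c')
```

```text
[0.4097 0.2013 0.338 ] 35.9
```

View pics/w21.png

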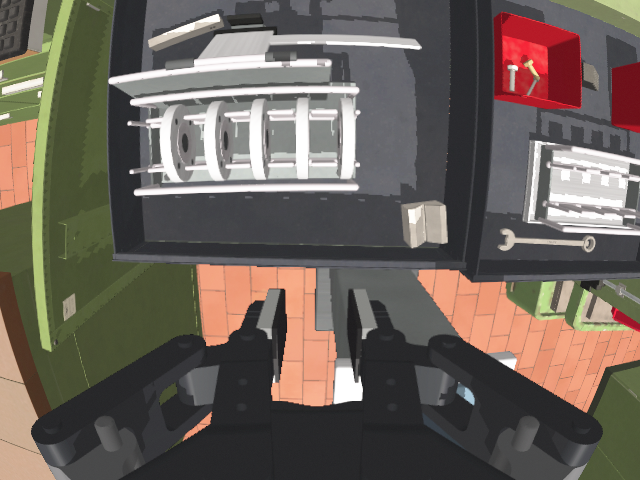

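View pics/s21c.png

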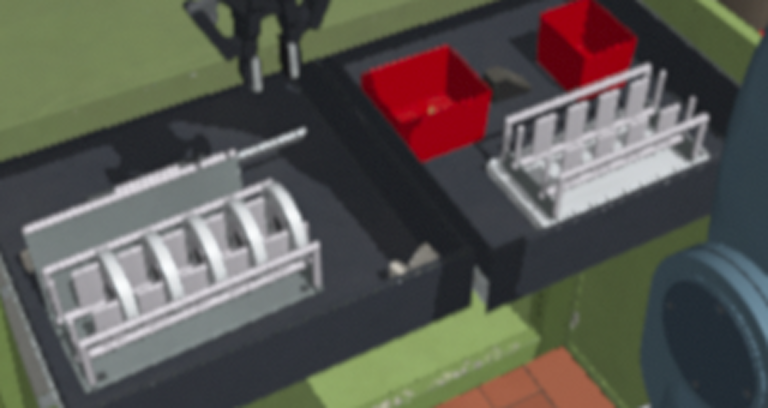

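View pics/t21c.png

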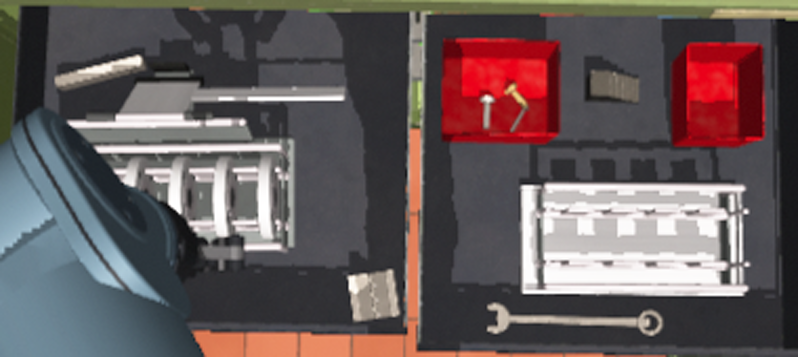

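```bash
python3 -c "
from rig import bot
print(bot.finish_job(), bot.get_obs()['time'])"
```

```text
the job is handed in; nothing more can be done
the job is handed in; nothing more can be done
```

The job is done and handed in at about 36 s of the 208 s allowed.

- **Leg:** I pushed the tab out first. It stopped moving with the contact force at about 14 N, close to where I expected the stop. The last top view shows the tab within 1 px of where I left it after the push.
- **Discs:** There were four discs in the tray. I put them one by one into rack slots 4, 3, 2 and 1. Each was lowered until it touched the rails, with a contact force of 18–30 N at the wrist, before I let go.

My last wrist and scene pictures show all four discs upright between the tines at equal height, and the tray empty. The dried disc is still in slot 0, and the V-block, spanner, step block and parallel look unmoved. The arm was clear of everything at the end. In the last top view the arm hid part of the rack, so that check of the discs rests on the wrist and scene views. No check failed or disagreed, and I saw no disc knocked aside during the run.

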